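# Lock the bat to the turning stand with the T-key

## Robot

A 7-joint arm with a two-finger parallel gripper is mounted at the origin on the work surface. World frame = base frame: x ahead of the robot, y to its left, z up, the work surface at z = 0. Lengths are in m, angles in rad, forces in N, time in s.
With the tool pointing down it reaches from about 0.425 to 0.925 m from the base axis. Payload 6.8 kg.
Tool frame: the origin (TCP) lies on the centre line of the jaws, within the pads' length; the fingertips stand 17 mm ahead of it and the grasp point (between the pads) lies 2 mm behind it; z points along the fingers, y is the line along which they close (so a half turn about z gives the same grasp; the last joint's range is limited). The gripper opens to 88 mm and grips with 3 to 60 N. Pads are 20 mm wide; open, the fingers measure 115 mm over their backs; the gripper's body (75 mm by 178 mm) begins 61 mm behind the grasp point.
Start: joints at [-1.437, 0.477, 0.022, 1.555, -0.011, 1.109, -0.083], TCP at [0.162, 0.655, 0.24] pointing down, gripper open.
Joint ranges: [-2.96, 2.96], [-0.34, 2.1], [-1.41, 1.46], [0.24, 2.44], [-1.37, 4.51], [0.17, 1.92], [-2.96, 2.96]. Speed limits (rad/s): [2.39, 2.39, 3.14, 3.14, 3.14, 3.14, 3.14].

## Interface

Orientations are given as [roll, pitch, yaw] about the fixed x, y, z axes, in that order (R = Rz(yaw) Ry(pitch) Rx(roll)).
In Python, from rig import read_state, capture, job_done gives the robot as it stands.
- The arm moves only by the tool drive_tool, never from a script. Its argument "increments" is a list that holds one entry, the list of rows, each a list of 7 numbers: the opening, from 0 (shut) to 1 (fully open), then the shift along the world's x, y, z in cm, then the turn, a rotation vector about the world's x, y, z in rad. A call has 1 to 20 rows; each row shifts and turns the commanded pose from where the row before left it; what a row does not reach is not made up. A row lasts 1/12 s, in which the tool goes at most 41.7 mm and 7.16 degrees, less where a joint would pass 70% of its speed; a pose out of reach is approached as far as the arm can. A call is refused whole if a number of a shift passes 4.17 or a number of a turn 0.125, either way. A call with a gripper value outside its range is refused whole. The fingers move at their own pace and stop on an object; "grip_force" is the grip in N (left out, the last holds). Time passes only in rows, so rows that do not move let the fingers close. It gives the time, the measured TCP pose, the force, the opening and the grip force at its end, in the units of the state.
- read_state(): the state, without advancing time (a new reading comes with each control period).
- capture(name): name is "scene" or "top"; returns a dict with "img" (480x640x3 uint8, red, green, blue), "mtx" (3x3 intrinsics, pixels), "k1" (the pictures are not rectified: a ray, as slopes to the right and down, at radius r is drawn at 1 + k1 r^2 times it, then the intrinsics apply), "R" (3x3) and "t" (3): a world point X has camera coordinates R X + t. Camera axes: x right, y down, z forward; pixel columns grow to the right and rows downward; lengths in m; the calibration is good to about 2 mm. A picture is of the moment at which its call begins. There is no depth.
- job_done(): hands the job in; it is judged then, once.
The state is a dict: "time_s": time; "joint_positions": joint angles; "qd": joint speeds; "effort": joint torques, N m; "ee_pos": TCP position; "ee_rot": TCP orientation; "ft_force": force on the tool from outside, world axes, zero at the start; "ft_torque": the same for the moment, N m; "width": finger opening in m; "grasp_force": force on a finger pad.
Only numpy, scipy, OpenCV 4.12 (cv2) and the standard library are available. Lean on these libraries where they do the work, as an engineer would, in place of code of your own. Each camera call takes 0.05 s, during which the arm holds its last target. There are 200 camera calls.

## Task

Take the long T-key (the one with the long bar handle) out of the wooden rack and lock the plywood bat onto the blue turning stand: put the key upright through the slot in the bat, its T-head lengthwise, until its collar lies flat on the bat, then turn it a quarter turn so that handle and head stand square across the slot, and let go. Leave the round-knobbed pin and the short key in the rack.

Things in the scene. Friction and masses are not known exactly. Their poses are not given: they have to be found in the camera images.
- tkey: Long steel T-key, 250 g, upright in the rack. Origin: centre of collar underside (at first 60 mm above table), z up. Bar handle 52 long (x), 14 thick (y), from 14 to 46 mm above origin; collar 52 across, 6 thick; shank 16 across, 28 long; T-head below it 48 (x, parallel to the bar) by 12 by 10 thick, bottom 38 mm below origin. Bars lie along the rack's row.
- slot (a point): Centre of the slot in the fixed plywood bat, on its upper face, 100 mm above the table. x: along the slot, +x to the clay pot (80 across, 68 high, axis 115 mm away); z up. Slot 64 long, 26 wide, through 24 mm of board and plate; 50 mm of free space below. Either way round and either turning direction will do; nothing stops the turn.
- pin: Bystander in the rack: steel pin with a round knob 36 mm across, collar 52, straight shank. Origin: centre of collar underside. The rack: fixed wooden block 270 x 75 x 60 high, three alike pockets in a row, 80 mm apart, each 56 (along the row) x 20, 46 deep; the three parts stand in them in any order and lift straight out.
- shortkey: Bystander in the rack: small steel T-key, bar only 28 mm long (thickness and height as the long key's), collar 34 across; too short to reach through the bat. Origin: centre of collar underside.

How it is judged:
At the end, for the whole second after the job is handed in: The long T-key stands at rest in the slot, upright within about 8 degrees, its collar on the bat (origin within 6 mm of the bat's upper face, within 30 mm of the slot's centre), its bar and head within 20 degrees of square across the slot (z of tkey in the frame of slot between -0.006 and 0.006 m and horizontal distance between tkey and slot below 0.03 m and angle between tkey's own z axis and vertical below 0.15 rad and angle between the x axis of tkey and the x axis of slot, either way round above 1.22 rad and linear speed of tkey below 0.02 m/s and angular speed of tkey below 0.2 rad/s); the robot touches nothing.
It fails at once if the pin is moved by more than 30 mm (distance of pin from where it was at the start of the episode above 0.03 m).
It fails at once if the short key is moved by more than 30 mm (distance of shortkey from where it was at the start of the episode above 0.03 m).
It also fails if it takes over 54 s, if anything falls off the work surface, if the arm or the gripper's body presses on something with over 40 N, if the wrist force passes 120 N, or if a joint passes its speed limit or range.

## Working session

There is one attempt and no reset: what is moved stays moved. The work goes in short steps, Python scripts to look and compute and a tool call to move; the robot and the scene stay as the last step left them, time stands still between calls to the robot, and variables do not carry over. Pictures are saved under pics/ and viewed, at most 10 in all, crops included, and the job is handed in when it is done.

Besides the shell and the picture viewer there is one more tool, called after ">>>" by a JSON object that holds its "api" and its "payload", one argument or row to a line. drive_tool: Moves the arm, as the interface text tells. Its arguments: {"type":"object","properties":{"increments":{"type":"array","items":{"type":"array","items":{"type":"array","items":{"type":"number"}}}},"grip_force":{"type":"number"}},"required":["increments"]}

```bash
mkdir -p pics; cat > h.py <<'E'
import numpy as np, cv2
from rig import read_state, capture, job_done
def snap(n,f):
    c=capture(n); cv2.imwrite('pics/'+f,cv2.cvtColor(c['img'],cv2.COLOR_RGB2BGR)); 
    np.savez('pics/'+f+'.npz',**{k:np.array(c[k]) for k in c}); return c
def load(f): return dict(np.load('pics/'+f+'.npz'))
def pt(c,u,v,z):
    K=np.array(c['mtx']);x=(u-K[0,2])/K[0,0];y=(v-K[1,2])/K[1,1];k=float(c['k1']);a,b=x,y
    for _ in range(30):
        s=1+k*(a*a+b*b);a,b=x/s,y/s
    R=np.array(c['R']);t=np.array(c['t']);d=R.T@np.array([a,b,1]);o=-R.T@t
    return o+d*(z-o[2])/d[2]
def pix(c,X):
    K=np.array(c['mtx']);p=np.array(c['R'])@np.array(X)+np.array(c['t']);a,b=p[:2]/p[2];s=1+float(c['k1'])*(a*a+b*b)
    return np.array([K[0,0]*a*s+K[0,2],K[1,1]*b*s+K[1,2]])
E
python3 - <<'E'
from h import *
for n in('scene','top'):
    c=snap(n,n+'0.png'); print(n,-np.array(c['R']).T@np.array(c['t']),np.array(c['R'])[2])
s=read_state();print(s)
E
```

```text
scene [ 1.02163678 -0.07832967  0.893718  ] [-0.53213713  0.07851591 -0.84300969]
top [ 0.40767388 -0.00607501  1.06630896] [ 0.11480134  0.00890751 -0.99334853]
{'time_s': 0.1, 'joint_positions': array([-1.43711585,  0.47767333,  0.02237483,  1.55631616, -0.01147094,
        1.109297  , -0.08308993]), 'qd': array([-2.24665927e-04, -9.43164432e-04, -8.18533942e-04, -1.91131414e-03,
       -8.45225418e-05, -3.50790619e-04,  1.01832494e-03]), 'effort': array([ 4.43352910e-03, -5.84088778e+01,  1.54004294e+00, -2.73311502e+01,
       -5.42071892e-02,  1.31284518e-02,  7.12203109e-05]), 'ee_pos': array([0.16153239, 0.65487465, 0.23882451]), 'ee_rot': array([-3.14003469e+00,  1.52311837e-04,  2.89982715e+00]), 'ft_force': array([-0.30825436,  0.1209768 , -0.40364811]), 'ft_torque': array([-0.02747595,  0.03968187, -0.02770488]), 'grasp_force': 0.0, 'width': 0.08789241188333584}
```

View pics/top0.png

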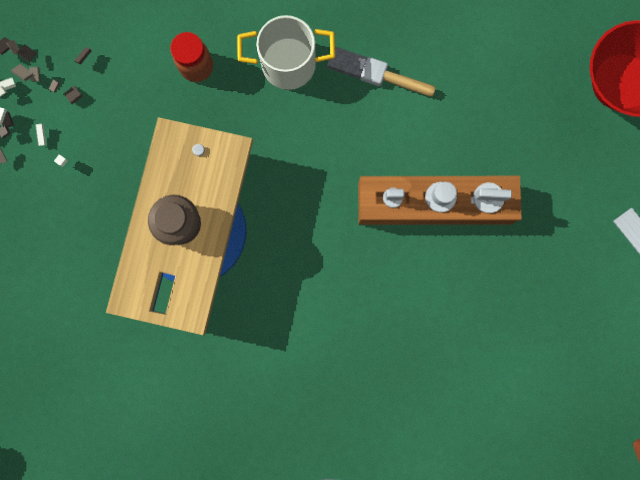

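View pics/scene0.png

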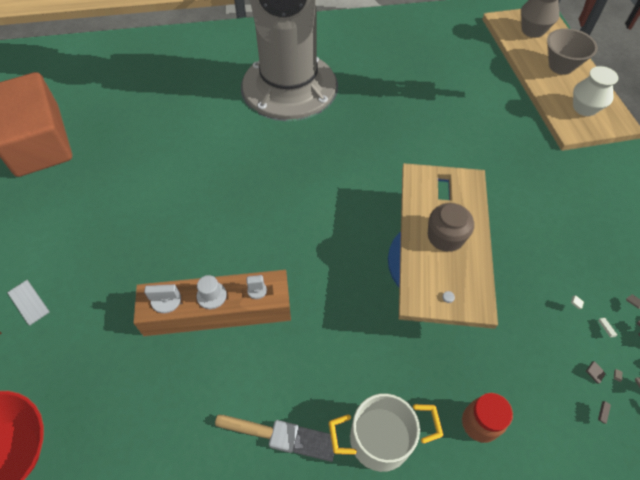

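The top view shows the long key at the right end of the rack (bar about (476..511, 194)), the knobbed pin at (441,196) and the short key at (394,196). The slot is about (163,293) and the pot (173,220).

```bash
python3 - <<'E'
from h import *
a=cv2.imread('pics/top0.png')
A=cv2.resize(a[262:327,130:200],None,fx=6,fy=6,interpolation=cv2.INTER_CUBIC)
B=cv2.resize(a[165:230,440:530],None,fx=4,fy=4,interpolation=cv2.INTER_CUBIC)
s=cv2.imread('pics/scene0.png')
C=cv2.resize(s[165:210,425:465],None,fx=5,fy=5,interpolation=cv2.INTER_CUBIC)
D=cv2.resize(s[275:325,135:195],None,fx=5,fy=5,interpolation=cv2.INTER_CUBIC)
o=np.zeros((600,800,3),np.uint8)
for im,(x,y) in((A,(0,0)),(B,(430,0)),(C,(0,395)),(D,(430,300))):
    h=min(im.shape[0],600-y);o[y:y+h,x:x+im.shape[1]]=im[:h,:800-x]
cv2.imwrite('pics/crop.png',o)
t=load('top0.png');s=load('scene0.png')
for u,v in((163,273),(175,276),(151,312),(163,314)):print(pt(t,u,v,.1).round(4))
print('pot',pt(t,171,217,.168))
for u,v in((359,177),(520,177),(521,220),(360,222)):print('rack',pt(t,u,v,.06).round(4))
for u,v in((476,194),(511,194)):print('bar',pt(t,u,v,.106).round(4))
E
```

```text
[0.4716 0.2533 0.1   ]
[0.4662 0.234  0.1   ]
[0.4098 0.2723 0.1   ]
[0.4061 0.2531 0.1   ]
pot [0.55152435 0.22312168 0.168     ]
rack [ 0.6283 -0.0703  0.06  ]
rack [ 0.6195 -0.3422  0.06  ]
rack [ 0.546  -0.3391  0.06  ]
rack [ 0.5508 -0.0692  0.06  ]
bar [ 0.5842 -0.2549  0.106 ]
bar [ 0.5825 -0.3107  0.106 ]
```

View pics/crop.png

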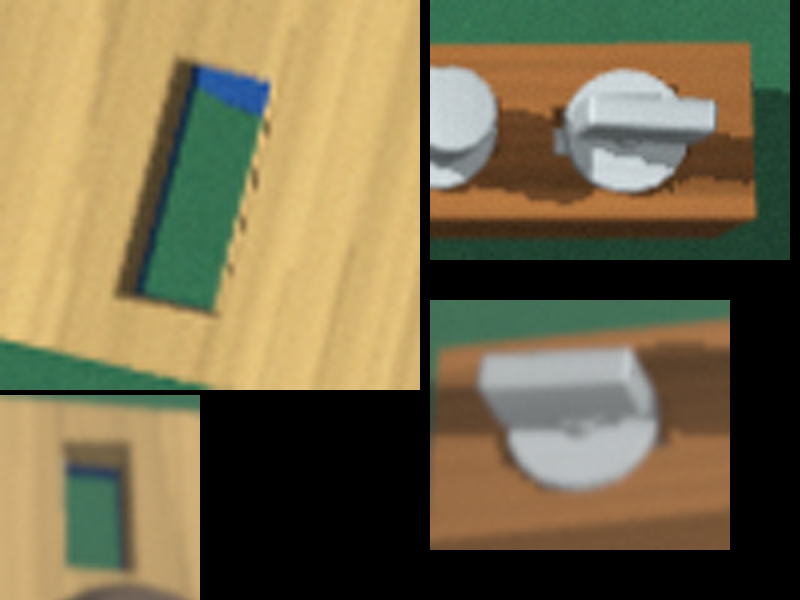

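```bash
python3 - <<'E'
from h import *
t=load('top0.png');s=load('scene0.png')
q=np.array([pt(t,130+x/6-.4,262+y/6-.4,.1) for x,y in((178,58),(271,82),(214,314),(117,295))])
print(q.round(4));print('sides',[np.linalg.norm(q[i]-q[i-1]).round(4) for i in range(4)])
c=q.mean(0);d=(q[0]+q[1]-q[2]-q[3])/2;print('slot top',c,np.arctan2(d[1],d[0]))
q2=np.array([pt(s,425+x/5-.4,165+(y-395)/5-.4,.1) for x,y in((64,443),(130,441),(131,570),(66,568))])
print(q2.round(4));print('slot scene',q2.mean(0));d=(q2[2]+q2[3]-q2[0]-q2[1])/2;print(np.arctan2(d[1],d[0]))
b=np.array([pt(t,440+(x-430)/4-.4,165+y/4-.4,.106) for x,y in((588,93),(715,101),(713,129),(585,125))])
print(b.round(4),b.mean(0));d=(b[0]-b[1]+b[3]-b[2]);print('bar ang',np.arctan2(d[1],d[0]))
print('collar',pt(t,440+(627-430)/4-.4,165+130/4-.4,.066))
print('collar s',pt(s,135+(582-430)/5-.4,275+(432-300)/5-.4,.066))
b=np.array([pt(s,135+(x-430)/5-.4,275+(y-300)/5-.4,.106) for x,y in((482,355),(632,348))]);print('back edge s',b)
r=np.array([[ 0.6283,-0.0703],[0.6195,-0.3422],[0.546,-0.3391],[0.5508,-0.0692]]);rc=r.mean(0);d=r[0]-r[1]+r[3]-r[2];d/=np.linalg.norm(d);print('rack',rc,np.arctan2(d[1],d[0]),rc-.08*d)
E
```

```text
[[0.4745 0.2593 0.1   ]
 [0.4674 0.2344 0.1   ]
 [0.4061 0.2495 0.1   ]
 [0.4119 0.2753 0.1   ]]
sides [np.float64(0.0647), np.float64(0.0259), np.float64(0.0631), np.float64(0.0264)]
slot top [0.43995412 0.25463007 0.1       ] -0.2455359925130832
[[0.4128 0.252  0.1   ]
 [0.4156 0.278  0.1   ]
 [0.4768 0.2605 0.1   ]
 [0.4723 0.2363 0.1   ]]
slot scene [0.44435973 0.25671065 0.1       ]
-0.2688708077177638
[[ 0.5942 -0.2604  0.106 ]
 [ 0.5892 -0.3109  0.106 ]
 [ 0.5778 -0.3094  0.106 ]
 [ 0.5811 -0.2584  0.106 ]] [ 0.58557995 -0.28479402  0.106     ]
bar ang 1.4905024618670153
collar [ 0.58563237 -0.28631331  0.066     ]
collar s [ 0.59485556 -0.28389419  0.066     ]
back edge s [[ 0.58145616 -0.30793217  0.106     ]
 [ 0.58614519 -0.25740598  0.106     ]]
rack [ 0.58615 -0.2052 ] 1.5457000833663126 [ 0.58414251 -0.28517481]
```

Slot estimate: (0.442, 0.2555), yaw -0.257. It measures about 64 x 26 mm and lies 115 mm from the pot, which matches the given sizes. Key estimate: (0.586, -0.285), bar yaw about 1.52. I'll move above the key now.

>>> {"api": "drive_tool", "payload": {
  "increments": [
    [[1, 2.75, -2.73, 0, 0, 0, -0.0415], [1, 2.75, -2.73, 0, 0, 0, -0.0415], [1, 2.75, -2.73, 0, 0, 0, -0.0415], [1, 2.75, -2.73, 0, 0, 0, -0.0415], [1, 2.75, -2.73, 0, 0, 0, -0.0415], [1, 2.75, -2.73, 0, 0, 0, -0.0415], [1, 2.75, -2.73, 0, 0, 0, -0.0415], [1, 2.75, -2.73, 0, 0, 0, -0.0415], [1, 2.75, -2.73, 0, 0, 0, -0.0415], [1, 2.75, -2.73, 0, 0, 0, -0.0415], [1, 2.75, -2.73, 0, 0, 0, -0.0415], [1, 2.75, -2.73, 0, 0, 0, -0.0415], [1, 2.75, -2.73, 0, 0, 0, -0.0415]]
  ],
  "grip_force": 30
}}

```text
time_s: 1.18
ee_pos: [0.5199, 0.2988, 0.2395]
ee_rot: [-3.141, -0.0, 2.358]
ft_force: [-0.4, 1.4, 0.2]
width: 0.0876
grasp_force: 0.0
```

>>> {"api": "drive_tool", "payload": {
  "increments": [
    [[1, 0.33, -2.92, 0, 0, 0, -0.0415], [1, 0.33, -2.92, 0, 0, 0, -0.0415], [1, 0.33, -2.92, 0, 0, 0, -0.0415], [1, 0.33, -2.92, 0, 0, 0, -0.0415], [1, 0.33, -2.92, 0, 0, 0, -0.0415], [1, 0.33, -2.92, 0, 0, 0, -0.0415], [1, 0.33, -2.92, 0, 0, 0, -0.0415], [1, 0.33, -2.92, 0, 0, 0, -0.0415], [1, 0.33, -2.92, 0, 0, 0, -0.0415], [1, 0.33, -2.92, 0, 0, 0, -0.0415], [1, 0.33, -2.92, 0, 0, 0, -0.0415], [1, 0.33, -2.92, 0, 0, 0, -0.0415], [1, 0.33, -2.92, 0, 0, 0, -0.0415], [1, 0.33, -2.92, 0, 0, 0, -0.0415], [1, 0.33, -2.92, 0, 0, 0, -0.0415], [1, 0.33, -2.92, 0, 0, 0, -0.0415], [1, 0.33, -2.92, 0, 0, 0, -0.0415], [1, 0.33, -2.92, 0, 0, 0, -0.0415], [1, 0.33, -2.92, 0, 0, 0, -0.0415], [1, 0.33, -2.92, 0, 0, 0, -0.0415]]
  ]
}}

```text
time_s: 2.85
ee_pos: [0.5849, -0.2846, 0.2392]
ee_rot: [-3.141, -0.0, 1.529]
ft_force: [1.3, 0.2, 0.8]
width: 0.0876
grasp_force: 0.0
```

>>> {"api": "drive_tool", "payload": {
  "increments": [
    [[1, 0, 0, -2, 0, 0, 0], [1, 0, 0, -2, 0, 0, 0], [1, 0, 0, -2, 0, 0, 0], [1, 0, 0, -2, 0, 0, 0], [1, 0, 0, 0, 0, 0, 0], [1, 0, 0, 0, 0, 0, 0]]
  ]
}}

```text
time_s: 3.35
ee_pos: [0.5844, -0.2831, 0.1587]
ee_rot: [-3.139, -0.001, 1.53]
ft_force: [-0.6, -0.1, 0.1]
width: 0.0882
grasp_force: 0.0
```

```bash
python3 - <<'E'
from h import *
c=snap('scene','s1.png');d=snap('top','t1.png')
a=cv2.imread('pics/s1.png');b=cv2.imread('pics/t1.png')
A=cv2.resize(a[170:350,90:310],(800,600)[0:1]*0 or (489,400));B=cv2.resize(b[120:260,400:540],(300,300))
o=np.zeros((400,800,3),np.uint8);o[:,:489]=A;o[:300,495:795]=B;cv2.imwrite('pics/v1.png',o)
s=read_state();print(s['ee_pos'],s['ee_rot'],s['joint_positions'],s['ft_force'])
E
```

```text
[ 0.58565332 -0.28391189  0.16080986] [3.14033357e+00 5.56587278e-04 1.53021197e+00] [-0.05182971  0.57595335  0.5814086   1.71946828 -0.37441803  0.95763824
  0.6332768 ] [-0.96600936 -0.01024337 -0.33684129]
```

View pics/v1.png

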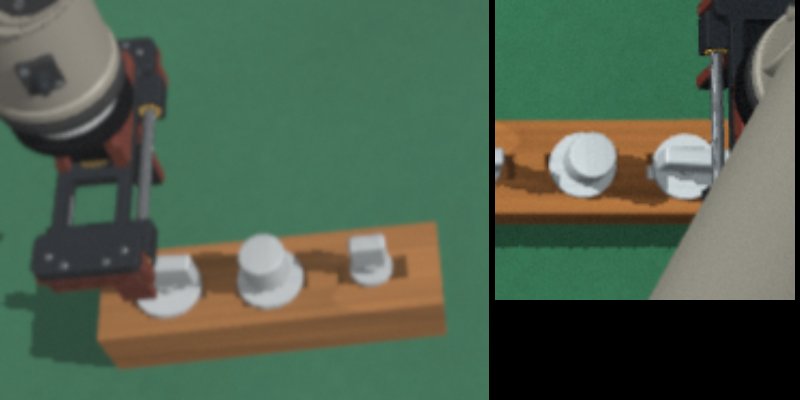

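The view shows the gripper poised over the long key, with the finger at left front over its bar. The pin and short key stand clear. Next I descend and grip.

>>> {"api": "drive_tool", "payload": {
  "increments": [
    [[1, 0, 0, -0.8, 0, 0, 0], [1, 0, 0, -0.8, 0, 0, 0], [1, 0, 0, -0.8, 0, 0, 0], [1, 0, 0, -0.8, 0, 0, 0], [1, 0, 0, -0.8, 0, 0, 0], [1, 0, 0, -0.8, 0, 0, 0], [1, 0, 0, -0.8, 0, 0, 0], [1, 0, 0, -0.8, 0, 0, 0], [1, 0, 0, -0.7, 0, 0, 0], [1, 0, 0, 0, 0, 0, 0], [1, 0, 0, 0, 0, 0, 0]]
  ]
}}

```text
time_s: 4.37
ee_pos: [0.5849, -0.2835, 0.0882]
ee_rot: [-3.141, -0.0, 1.53]
ft_force: [0.2, -1.5, -0.3]
width: 0.088
grasp_force: 0.0
```

>>> {"api": "drive_tool", "payload": {
  "increments": [
    [[0, 0, 0, 0, 0, 0, 0], [0, 0, 0, 0, 0, 0, 0], [0, 0, 0, 0, 0, 0, 0], [0, 0, 0, 0, 0, 0, 0], [0, 0, 0, 0, 0, 0, 0], [0, 0, 0, 0, 0, 0, 0], [0, 0, 0, 0, 0, 0, 0], [0, 0, 0, 0, 0, 0, 0], [0, 0, 0, 0, 0, 0, 0], [0, 0, 0, 0, 0, 0, 0]]
  ],
  "grip_force": 20
}}

```text
time_s: 5.2
ee_pos: [0.5851, -0.2835, 0.0886]
ee_rot: [-3.142, -0.0, 1.53]
ft_force: [0.2, -0.1, 0.5]
width: 0.0244
grasp_force: 0.0
```

>>> {"api": "drive_tool", "payload": {
  "increments": [
    [[0, 0, 0, 0, 0, 0, 0], [0, 0, 0, 0, 0, 0, 0], [0, 0, 0, 0, 0, 0, 0], [0, 0, 0, 0, 0, 0, 0], [0, 0, 0, 0, 0, 0, 0], [0, 0, 0, 0, 0, 0, 0]]
  ],
  "grip_force": 40
}}

```text
time_s: 5.7
ee_pos: [0.5858, -0.2834, 0.0888]
ee_rot: [3.14, 0.0, 1.531]
ft_force: [4.2, -0.6, -3.0]
width: 0.0138
grasp_force: 39.8
```

>>> {"api": "drive_tool", "payload": {
  "increments": [
    [[0, 0, 0, 0.5, 0, 0, 0], [0, 0, 0, 0.8, 0, 0, 0], [0, 0, 0, 0.8, 0, 0, 0], [0, 0, 0, 0.9, 0, 0, 0], [0, 0, 0, 1, 0, 0, 0], [0, 0, 0, 1, 0, 0, 0], [0, 0, 0, 1, 0, 0, 0], [0, 0, 0, 1, 0, 0, 0], [0, 0, 0, 1, 0, 0, 0], [0, 0, 0, 1, 0, 0, 0], [0, 0, 0, 1, 0, 0, 0], [0, 0, 0, 1, 0, 0, 0], [0, 0, 0, 1, 0, 0, 0], [0, 0, 0, 1, 0, 0, 0], [0, 0, 0, 1, 0, 0, 0], [0, 0, 0, 0.5, 0, 0, 0], [0, 0, 0, 0.5, 0, 0, 0], [0, 0, 0, 0, 0, 0, 0]]
  ]
}}

```text
time_s: 7.2
ee_pos: [0.5855, -0.2837, 0.2397]
ee_rot: [3.14, 0.0, 1.53]
ft_force: [0.4, 0.2, -3.2]
width: 0.0139
grasp_force: 40.0
```

>>> {"api": "drive_tool", "payload": {
  "increments": [
    [[0, -0.72, 2.695, 0, 0, 0, 0.0678], [0, -0.72, 2.695, 0, 0, 0, 0.0678], [0, -0.72, 2.695, 0, 0, 0, 0.0678], [0, -0.72, 2.695, 0, 0, 0, 0.0678], [0, -0.72, 2.695, 0, 0, 0, 0.0678], [0, -0.72, 2.695, 0, 0, 0, 0.0678], [0, -0.72, 2.695, 0, 0, 0, 0.0678], [0, -0.72, 2.695, 0, 0, 0, 0.0678], [0, -0.72, 2.695, 0, 0, 0, 0.0678], [0, -0.72, 2.695, 0, 0, 0, 0.0678], [0, -0.72, 2.695, 0, 0, 0, 0.0678], [0, -0.72, 2.695, 0, 0, 0, 0.0678], [0, -0.72, 2.695, 0, 0, 0, 0.0678], [0, -0.72, 2.695, 0, 0, 0, 0.0678], [0, -0.72, 2.695, 0, 0, 0, 0.0678], [0, -0.72, 2.695, 0, 0, 0, 0.0678], [0, -0.72, 2.695, 0, 0, 0, 0.0678], [0, -0.72, 2.695, 0, 0, 0, 0.0678], [0, -0.72, 2.695, 0, 0, 0, 0.0678], [0, -0.72, 2.695, 0, 0, 0, 0.0678]]
  ]
}}

```text
time_s: 8.87
ee_pos: [0.4404, 0.2564, 0.2383]
ee_rot: [-3.141, -0.0, 2.889]
ft_force: [1.1, -0.1, -2.3]
width: 0.0139
grasp_force: 40.0
```

>>> {"api": "drive_tool", "payload": {
  "increments": [
    [[0, 0, 0, -1, 0, 0, 0], [0, 0, 0, -1, 0, 0, 0], [0, 0, 0, -1, 0, 0, 0], [0, 0, 0, -1, 0, 0, 0], [0, 0, 0, -1, 0, 0, 0], [0, 0, 0, -0.5, 0, 0, 0], [0, 0, 0, 0, 0, 0, 0], [0, 0, 0, 0, 0, 0, 0], [0, 0, 0, 0, 0, 0, 0]]
  ]
}}

```text
time_s: 9.62
ee_pos: [0.4416, 0.2555, 0.1841]
ee_rot: [3.141, 0.0, 2.886]
ft_force: [1.1, -0.8, -1.4]
width: 0.014
grasp_force: 40.0
```

```bash
python3 - <<'E'
from h import *
c=snap('scene','s2.png');d=snap('top','t2.png')
a=cv2.imread('pics/s2.png');b=cv2.imread('pics/t2.png')
o=np.zeros((480,800,3),np.uint8);o[:,:400]=cv2.resize(a[120:264,400:520],(400,480));o[:,400:]=cv2.resize(b[220:340,110:210],(400,480));cv2.imwrite('pics/v2.png',o)
s=read_state();print(s['ee_pos'],s['ee_rot'],s['joint_positions'],s['ft_force'])
E
```

```text
[0.44151953 0.25567505 0.18422356] [3.14062914e+00 6.53545992e-04 2.88609115e+00] [-0.78255086  0.27200294  0.16010266  2.01124249 -0.05662237  0.86129221
  0.72391545] [ 0.15383021  0.11829238 -2.93262469]
```

View pics/v2.png

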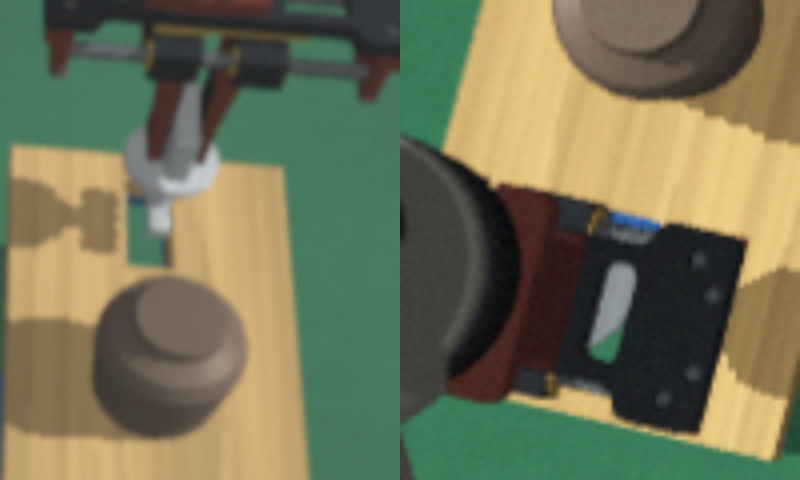

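The left view shows the key upright with its head hanging over the slot, head tip at about pixel (447,190), collar centre u about 451, slot beneath. I'll check this against the predicted pixels.

```bash
python3 - <<'E'
from h import *
s=load('s2.png')
C=np.array([.4415,.2556]);a=-.257;dx=np.array([np.cos(a),np.sin(a)]);dy=np.array([-dx[1],dx[0]])
for l in (6,-6):
  for z in(.117,.127):
    p=C+.024*dx+l/1e3*dy;q=pix(s,[*p,z]);print('head end',l,z,q.round(1),((q-[400,120])/.3).round(0))
th=np.linspace(0,6.28,200)
for z in(.155,.161):
  e=np.array([pix(s,[C[0]+.026*np.cos(t),C[1]+.026*np.sin(t),z]) for t in th]);print('collar',((e.min(0)-[400,120])/.3).round(),((e.max(0)-[400,120])/.3).round())
for l in(13,-13):
  for m in(32,-32):
    q=pix(s,[*(C+m/1e3*dx+l/1e3*dy),.1]);print('slot',l,m,((q-[400,120])/.3).round())
print('mm/px', (pt(s,447,190,.12)-pt(s,448,190,.12)),(pt(s,447,190,.12)-pt(s,447,191,.12)))
E
```

```text
head end 6 0.117 [448.5 190.1] [162. 234.]
head end 6 0.127 [449.7 186.8] [166. 223.]
head end -6 0.117 [442.1 189.5] [140. 232.]
head end -6 0.127 [443.2 186.2] [144. 221.]
collar [117. 121.] [212. 193.]
collar [119. 114.] [214. 186.]
slot 13 32 [168. 264.]
slot 13 -32 [165. 177.]
slot -13 32 [122. 260.]
slot -13 -32 [121. 174.]
mm/px [-0.0002718  -0.00186094  0.        ] [-0.00228735  0.00065989  0.        ]
```

The observed pixels match the prediction, with a common shift of about 1.5 px for key and slot alike. The relative alignment is within 1 mm against 5 to 8 mm of clearance, so I insert.

>>> {"api": "drive_tool", "payload": {
  "increments": [
    [[0, 0, 0, -0.5, 0, 0, 0], [0, 0, 0, -0.5, 0, 0, 0], [0, 0, 0, -0.5, 0, 0, 0], [0, 0, 0, -0.5, 0, 0, 0], [0, 0, 0, -0.5, 0, 0, 0], [0, 0, 0, -0.5, 0, 0, 0], [0, 0, 0, -0.5, 0, 0, 0], [0, 0, 0, -0.5, 0, 0, 0], [0, 0, 0, -0.5, 0, 0, 0], [0, 0, 0, -0.4, 0, 0, 0], [0, 0, 0, -0.3, 0, 0, 0], [0, 0, 0, 0, 0, 0, 0], [0, 0, 0, 0, 0, 0, 0]]
  ]
}}

```text
time_s: 10.8
ee_pos: [0.4411, 0.2555, 0.1316]
ee_rot: [-3.141, -0.0, 2.886]
ft_force: [0.2, 0.2, -2.2]
width: 0.014
grasp_force: 40.0
```

>>> {"api": "drive_tool", "payload": {
  "increments": [
    [[0, 0, 0, -0.1, 0, 0, 0], [0, 0, 0, -0.1, 0, 0, 0], [0, 0, 0, 0, 0, 0, 0], [0, 0, 0, 0, 0, 0, 0]]
  ]
}}

```text
time_s: 11.13
ee_pos: [0.4411, 0.2555, 0.1297]
ee_rot: [3.141, 0.0, 2.886]
ft_force: [0.4, -0.0, -2.9]
width: 0.0139
grasp_force: 40.0
```

>>> {"api": "drive_tool", "payload": {
  "increments": [
    [[0, 0, 0, 0, 0, 0, -0.0825], [0, 0, 0, 0, 0, 0, -0.0825], [0, 0, 0, 0, 0, 0, -0.0825], [0, 0, 0, 0, 0, 0, -0.0825], [0, 0, 0, 0, 0, 0, -0.0825], [0, 0, 0, 0, 0, 0, -0.0825], [0, 0, 0, 0, 0, 0, -0.0825], [0, 0, 0, 0, 0, 0, -0.0825], [0, 0, 0, 0, 0, 0, -0.0825], [0, 0, 0, 0, 0, 0, -0.0825], [0, 0, 0, 0, 0, 0, -0.0825], [0, 0, 0, 0, 0, 0, -0.0825], [0, 0, 0, 0, 0, 0, -0.0825], [0, 0, 0, 0, 0, 0, -0.0825], [0, 0, 0, 0, 0, 0, -0.0825], [0, 0, 0, 0, 0, 0, -0.0825], [0, 0, 0, 0, 0, 0, -0.0825], [0, 0, 0, 0, 0, 0, -0.0825], [0, 0, 0, 0, 0, 0, -0.0825], [0, 0, 0, 0, 0, 0, 0]]
  ]
}}

```text
time_s: 12.8
ee_pos: [0.4411, 0.2557, 0.1297]
ee_rot: [3.141, -0.0, 1.316]
ft_force: [-0.1, -0.1, -3.2]
width: 0.0142
grasp_force: 40.0
```

>>> {"api": "drive_tool", "payload": {
  "increments": [
    [[0, 0, 0, -0.05, 0, 0, 0], [0, 0, 0, -0.05, 0, 0, 0], [0, 0, 0, 0, 0, 0, 0], [0, 0, 0, 0, 0, 0, 0]]
  ]
}}

```text
time_s: 13.13
ee_pos: [0.4412, 0.2555, 0.1287]
ee_rot: [3.142, -0.0, 1.32]
ft_force: [0.0, -0.3, -2.5]
width: 0.014
grasp_force: 40.0
```

Not quite in contact yet, so I lower a little more, watching the force.

>>> {"api": "drive_tool", "payload": {
  "increments": [
    [[0, 0, 0, -0.05, 0, 0, 0], [0, 0, 0, -0.05, 0, 0, 0], [0, 0, 0, 0, 0, 0, 0]]
  ]
}}

```text
time_s: 13.38
ee_pos: [0.4412, 0.2555, 0.1286]
ee_rot: [-3.141, -0.001, 1.319]
ft_force: [-3.4, -1.1, 9.8]
width: 0.0141
grasp_force: 40.0
```

Contact (12 N), so the collar is on the bat. I release by opening partway, then retreat straight up.

>>> {"api": "drive_tool", "payload": {
  "increments": [
    [[0.45, 0, 0, 0.05, 0, 0, 0], [0.45, 0, 0, 0, 0, 0, 0], [0.45, 0, 0, 0, 0, 0, 0], [0.45, 0, 0, 0, 0, 0, 0], [0.45, 0, 0, 0, 0, 0, 0], [0.45, 0, 0, 0, 0, 0, 0]]
  ]
}}

```text
time_s: 13.88
ee_pos: [0.4411, 0.2555, 0.1281]
ee_rot: [3.142, 0.0, 1.319]
ft_force: [0.3, 0.6, -0.5]
width: 0.0392
grasp_force: 0.0
```

>>> {"api": "drive_tool", "payload": {
  "increments": [
    [[0.45, 0, 0, 0.3, 0, 0, 0], [0.45, 0, 0, 0.6, 0, 0, 0], [0.45, 0, 0, 1, 0, 0, 0], [0.45, 0, 0, 1, 0, 0, 0], [0.45, 0, 0, 1, 0, 0, 0], [0.45, 0, 0, 1, 0, 0, 0], [0.45, 0, 0, 1, 0, 0, 0], [0.45, 0, 0, 1, 0, 0, 0], [0.45, 0, 0, 1.5, 0, 0, 0], [0.45, 0, 0, 1.5, 0, 0, 0], [0.45, 0, 0, 1.5, 0, 0, 0], [0.45, 0, 0, 1, 0, 0, 0], [0.45, 0, 0, 0, 0, 0, 0], [0.45, 0, 0, 0, 0, 0, 0]]
  ]
}}

```text
time_s: 15.05
ee_pos: [0.4412, 0.2557, 0.2525]
ee_rot: [3.141, -0.001, 1.319]
ft_force: [0.2, -0.3, 0.6]
width: 0.0395
grasp_force: 0.0
```

>>> {"api": "drive_tool", "payload": {
  "increments": [
    [[0.45, 2, -2.5, 0.5, 0, 0, 0], [0.45, 2, -2.5, 0.5, 0, 0, 0], [0.45, 2, -2.5, 0.5, 0, 0, 0], [0.45, 2, -2.5, 0.5, 0, 0, 0], [0.45, 2, -2.5, 0.5, 0, 0, 0], [0.45, 2, -2.5, 0.5, 0, 0, 0], [0.45, 2, -2.5, 0, 0, 0, 0], [0.45, 2, -2.5, 0, 0, 0, 0], [0.45, 0, -2.5, 0, 0, 0, 0], [0.45, 0, -2, 0, 0, 0, 0], [0.45, 0, 0, 0, 0, 0, 0], [0.45, 0, 0, 0, 0, 0, 0], [0.45, 0, 0, 0, 0, 0, 0]]
  ]
}}

```text
time_s: 16.13
ee_pos: [0.6008, 0.0118, 0.2813]
ee_rot: [-3.14, -0.0, 1.32]
ft_force: [-0.7, 0.3, -0.8]
width: 0.0397
grasp_force: 0.0
```

```bash
python3 - <<'E'
from h import *
c=snap('scene','s3.png');d=snap('top','t3.png')
a=cv2.imread('pics/s3.png');b=cv2.imread('pics/t3.png')
o=np.zeros((480,800,3),np.uint8);o[:,:400]=cv2.resize(a[120:264,400:520],(400,480));o[:,400:]=cv2.resize(b[220:340,110:210],(400,480));cv2.imwrite('pics/v3.png',o)
C=np.array([.4415,.2556])
for f,z in((c,.146),(d,.146)):
  print([pix(f,[C[0]+s*.026*np.sin(.257),C[1]+s*.026*np.cos(.257),z]).round(1) for s in(1,-1)])
E
```

```text
[array([462.4, 171.3]), array([434.2, 168.9])]
[array([136.9, 287.1]), array([169.8, 294.8])]
```

View pics/v3.png

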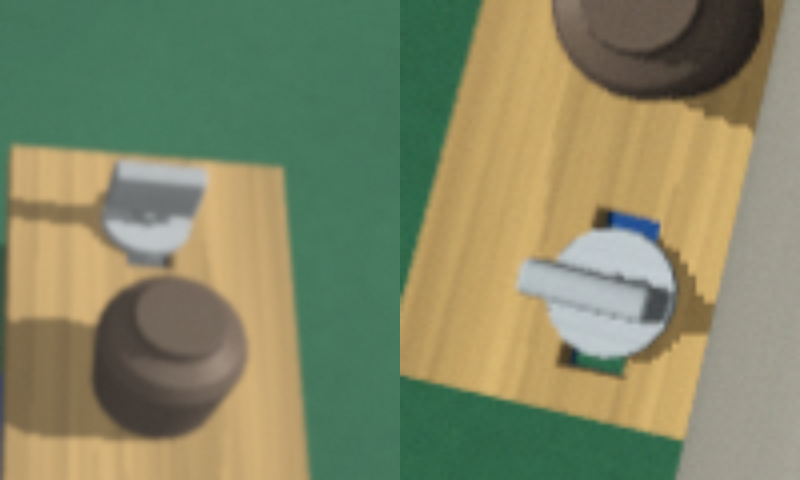

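The key stands upright with its collar flat on the bat, centred on the slot. The bar runs across the slot from about top-view pixel (140,288) to (173,296), and the gripper is clear of everything.

```bash
python3 -c "from rig import job_done; print(job_done())"
```

```text
the job is handed in; nothing more can be done
None
```

The long T-key is seated upright in the slot with its collar on the bat, turned a quarter turn square across it and released; the pin and short key were left in the rack, and the job is handed in (no verdict was returned).

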